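# Zero the thickness gauge with its coarse and fine knobs

### The arm

A 6-joint arm with a two-finger parallel gripper is mounted at the origin on the work surface. World frame = base frame: x ahead of the robot, y to its left, z up, the work surface at z = 0. Lengths are in m, angles in rad, forces in N, time in s.
With the tool pointing down it reaches from about 0.275 to 0.825 m from the base axis. Payload 5.2 kg.
Tool frame: the origin (TCP) lies at the very end of the fingers, on their centre line; the grasp point (between the pads) lies 19 mm behind it (env.grip_depth is the distance from the TCP to the grasp point, in m); z points along the fingers, y is the line along which they close (so a half turn about z gives the same grasp; the last joint's range is limited). The gripper opens to 93 mm and grips with 3 to 60 N. Pads are 15 mm wide; open, the fingers measure 128 mm over their backs; the gripper's body (75 mm by 188 mm) begins 65 mm behind the grasp point.
Start: joints at [1.134, 0.259, 1.535, -0, 1.348, -0.203], TCP at [0.127, 0.535, 0.219] pointing down, gripper open.
Joint ranges: [-3.14, 3.14], [-0.91, 2.08], [0.19, 2.58], [-1.22, 4.36], [0.22, 2.71], [-3.12, 3.12]. Speed limits (rad/s): [2.57, 2.57, 3.14, 3.14, 3.14, 3.14].

### API

Orientations are given as a 3x3 rotation matrix whose columns are the frame's x, y, z axes.
In Python, from cell import env, fingers, inverse_kinematics, eyes, order gives the robot as it stands. Calls block until the motion is done:
- env.move_ptp(position, orientation): joint-space move of the TCP to a pose.
- env.move_linear(position, ori=None, v=0.15, threshold=None): straight line of the TCP; ori=None keeps the orientation; v is the mean speed in m/s. With threshold (N) it stops when the force on the tool has changed by that much, and returns True; else False.
- env.goto_joints(angles): joint-space move.
- fingers.ungrasp() and fingers.close(): open the fingers fully, or close them until they stop; the grip force is fixed at half the most.
- env.wait(seconds).
- inverse_kinematics(position, orientation): joint angles nearest the present ones, or None.
- eyes.capture(name): name is "scene" or "top" or "wrist"; returns a dict with "img" (420x560x3 uint8, red, green, blue), "fov_y" (degrees; the focal length in pixels is half the picture's height over the tangent of half this angle, whatever the lens; pixels are square), "cx", "cy" (the principal point, pixels), "world_to_cam" (4x4, takes a point from world to camera coordinates). Camera axes: x right, y down, z forward; pixel columns grow to the right and rows downward; lengths in m; the calibration is good to about 2 mm. The wrist camera is an equidistant fisheye: a pixel r from the principal point sees the ray r / f radians off the axis. A picture is of the moment at which its call begins. There is no depth.
A pose or a line that the arm cannot do raises env.PlanningError and nothing moves.
- order.close_job(): hands the job in; it is judged then, once.
Trained networks look in a picture, given as the dict that the camera call returned (one of the last four; its "shot" number tells which), for a name from the list of things; names that differ only in an ending like _2 or _b are one class to them, and where a whole thing is asked for, a point or a joint stands for the part that bears it (a point fixed in the world has none). Each returns a list of dicts, best first, with "p" (0 to 1); they miss things now and then, are a little off and sometimes report something else, mostly with a low value. They report only what shows in the picture. A call takes as long as a camera call. They do not tell look-alikes from the thing itself.
- eyes.search_frame(label, picture): "bbox" ([left, top, right, bottom] in pixels, round what is visible of it).
Readings, each from a call of its own:
- env.get_clock(): time.
- env.get_joint_pos(): joint angles.
- env.get_joint_vel(): joint speeds.
- env.get_effort(): joint torques, N m.
- env.get_tcp_pos(): TCP position.
- env.get_tool_rot(): TCP orientation.
- env.get_contact_force(): force on the tool from outside, world axes, zero at the start.
- env.get_torque(): the same for the moment, N m.
- env.get_opening(): finger opening in m.
- env.get_gripper_force(): force on a finger pad.
Only numpy, scipy, OpenCV 4.12 (cv2) and the standard library are available. Lean on these libraries where they do the work, as an engineer would, in place of code of your own. Each camera call takes 0.05 s, during which the arm holds its last target. There are 200 camera calls.

### The job

Zero the thickness gauge on the meeting table, the grey instrument with a display and two stacked black knobs, before the next buckle is measured. First turn the wide lower coarse knob until its white line points at the white T-shaped index mark painted on the case, then turn the narrow upper fine knob until its white line points at the same mark. Leave the single knob of the lamp dimmer as it is.

Things in the scene. Friction and masses are not known exactly. Their poses are not given: they have to be found in the camera images.
- dial_axis (a point): On the flat top of the gauge's case (fixed; 150 x 200 mm, 55 mm high), on the upright axis of its two stacked round black ribbed knobs. x points to the painted index mark (flat, 35-61 mm out), z up. Heights over this point: coarse knob, 60 mm diameter, 4 to 30 mm; fine knob, 30 mm diameter, 32 to 58 mm. The rest of the top, with the display on the +y side, is flat to 5 mm.
- coarse_knob (a joint): Angle of the wide lower knob, rad: 0 when the white line on its top and rim points at the index mark, positive counterclockwise of it seen from above. Turns both ways to stops at +-2.2, light friction (0.05 N m), stays where it is left and does not carry the fine knob along.
- fine_knob (a joint): Angle of the narrow upper knob, rad: 0 when the white line on its top and side points at the index mark, positive counterclockwise of it seen from above. Turns both ways to stops at +-2.2, light friction (0.03 N m), stays where it is left and does not carry the coarse knob along.
- dimmer_pointer (a point): Outer end of the white line on the lamp dimmer's knob, a bystander: 59 mm above the table, 20 mm from that knob's upright axis, x along the line outwards. The dimmer is a fixed plain grey box, 90 x 110 mm, 35 mm high, no display, with one black ribbed knob, 44 mm diameter and 24 mm high, in the middle of its top.
Things that resemble listed ones, but are neither listed nor needed, are in the scene too. Leave any blue look-alike of the part that bears dial_axis alone.

How it is judged:
By the outcome, as a careful person would: the job done as asked, in the order asked, and still so for the second after the job is handed in, with the robot touching nothing.
It also fails if it takes over 42 s, if anything falls off the work surface, if the arm or the gripper's body presses on something with over 40 N, if the wrist force passes 120 N, or if a joint passes its speed limit or range.

## Working session

There is one attempt and no reset: what is moved stays moved. The work goes in short steps, each a Python script; the robot and the scene stay as the last script left them, time stands still between calls to the robot, and variables do not carry over. Pictures are saved under pics/ and viewed, at most 10 in all, crops included, and the job is handed in when it is done.

```bash
mkdir -p pics; ls; python3 - <<'E'
from cell import env, fingers, inverse_kinematics, eyes, order
import cv2, numpy as np, pickle
P={}
for n in ("scene","top"):
    d=eyes.capture(n); P[n]=d
    print(n,d["fov_y"],d["cx"],d["cy"]); print(np.round(d["world_to_cam"],3).tolist())
    for l in ("coarse_knob","fine_knob","dial_axis","dimmer_pointer"):
        print(l,[(np.round(b["bbox"]).tolist(),round(b["p"],2)) for b in eyes.search_frame(l,d)])
pickle.dump(P,open("p.pkl","wb"))
cv2.imwrite("pics/top.png",P["top"]["img"][:,:,::-1])
cv2.imwrite("pics/scene.png",P["scene"]["img"][:,:,::-1])
print(env.get_clock())
E
```

```text
pics
scene 54.555557662566436 285.1107750949619 217.4699338606564
[[-0.344, 0.939, -0.02, 0.157], [0.672, 0.231, -0.703, -0.24], [-0.655, -0.255, -0.711, 1.307], [0.0, 0.0, 0.0, 1.0]]
coarse_knob [([392.0, 182.0, 420.0, 204.0], 0.85), ([335.0, 260.0, 364.0, 285.0], 0.64), ([203.0, 151.0, 226.0, 166.0], 0.53)]
fine_knob [([209.0, 141.0, 221.0, 152.0], 0.7), ([403.0, 178.0, 417.0, 193.0], 0.66), ([342.0, 250.0, 359.0, 272.0], 0.56)]
dial_axis [([320.0, 251.0, 425.0, 320.0], 0.82), ([379.0, 178.0, 467.0, 234.0], 0.81), ([197.0, 139.0, 269.0, 192.0], 0.75)]
dimmer_pointer [([198.0, 210.0, 220.0, 226.0], 0.85)]
top 43.80140497039656 270.15208703173585 208.5511243337407
[[-0.008, -1.0, -0.017, 0.022], [-0.995, 0.01, -0.098, 0.417], [0.098, 0.016, -0.995, 1.213], [0.0, 0.0, 0.0, 1.0]]
coarse_knob [([154.0, 266.0, 182.0, 294.0], 0.81), ([188.0, 141.0, 216.0, 170.0], 0.65), ([393.0, 260.0, 420.0, 289.0], 0.6)]
fine_knob [([155.0, 274.0, 173.0, 290.0], 0.51), ([400.0, 268.0, 420.0, 280.0], 0.47), ([193.0, 146.0, 208.0, 160.0], 0.46)]
dial_axis [([136.0, 120.0, 239.0, 210.0], 0.94), ([334.0, 235.0, 439.0, 323.0], 0.83), ([104.0, 244.0, 200.0, 322.0], 0.56)]
dimmer_pointer [([353.0, 173.0, 371.0, 192.0], 0.86)]
0.5
```

View pics/top.png

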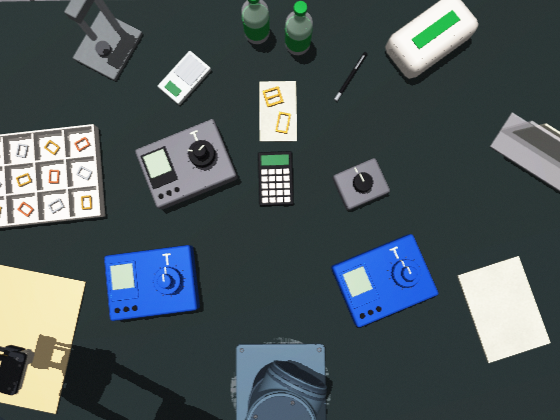

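View pics/scene.png

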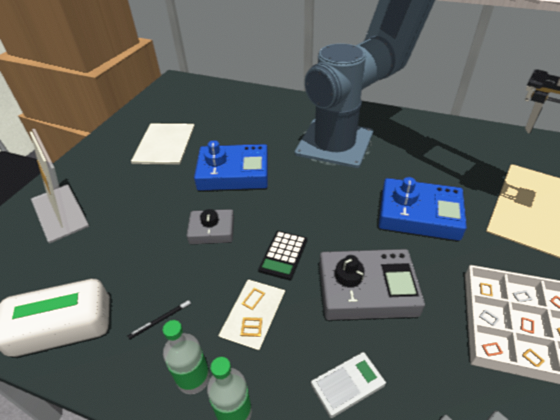

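Candidates in the top view are the grey gauge at (187,165) with its black knobs at (201,152), the blue look-alikes at (152,283) and (386,280), and the grey dimmer at (362,182). The grey one at (187,165) fits, with its display, stacked black knobs and a T at (195,134). I'll triangulate it and confirm in a crop.

```bash
cat > h.py <<'E'
from cell import env, fingers, inverse_kinematics, eyes, order
import cv2, numpy as np, pickle
def f_of(d): return 210/np.tan(np.radians(d["fov_y"])/2)
def ray(d,uv,fish=False):
    f=f_of(d); x=(uv[0]-d["cx"])/f; y=(uv[1]-d["cy"])/f
    if fish:
        r=np.hypot(x,y); s=np.sin(r)/max(r,1e-9); v=np.array([x*s,y*s,np.cos(r)])
    else: v=np.array([x,y,1.])
    T=d["world_to_cam"]; R=T[:3,:3]; return -R.T@T[:3,3], R.T@v/np.linalg.norm(v)
def at_z(d,uv,z,fish=False):
    o,v=ray(d,uv,fish); return o+v*(z-o[2])/v[2]
def proj(d,p,fish=False):
    T=d["world_to_cam"]; c=T[:3,:3]@p+T[:3,3]; f=f_of(d)
    if fish:
        r=np.hypot(c[0],c[1]); k=f*np.arctan2(r,c[2])/max(r,1e-9)
    else: k=f/c[2]
    return np.array([d["cx"]+k*c[0],d["cy"]+k*c[1]])
E
python3 - <<'E'
from h import *
P=pickle.load(open("p.pkl","rb"))
print("T top:",at_z(P["top"],(195,134),.055),"T scene",at_z(P["scene"],(352,297),.055))
for z,bt,bs in ((.1,(200.5,153),(350.5,261)),):
    print("fine",at_z(P["top"],bt,z),at_z(P["scene"],bs,z))
print("coarse",at_z(P["top"],(202,155.5),.072),at_z(P["scene"],(349.5,272.5),.072))
a=cv2.resize(P["top"]["img"][110:220,125:250],None,fx=3.2,fy=3.2,interpolation=3)
b=cv2.resize(P["scene"]["img"][240:330,310:435],None,fx=3.2,fy=3.2,interpolation=3)
b=cv2.copyMakeBorder(b,0,a.shape[0]-b.shape[0],0,0,0)
cv2.imwrite("pics/c1.png",np.hstack([a,b])[:,:,::-1])
w=eyes.capture("wrist"); print(w["fov_y"],w["cx"],w["cy"]); T=w["world_to_cam"]
R=env.get_tool_rot(); print("tool R",np.round(R,3).tolist())
print("cam pos in tool",R.T@(-T[:3,:3].T@T[:3,3]-env.get_tcp_pos()),"cam axes in tool",np.round(R.T@T[:3,:3].T,2).tolist())
E
```

```text
T top: [0.59058395 0.19165891 0.055     ] T scene [0.58920141 0.19530686 0.055     ]
fine [0.53598246 0.17175691 0.1       ] [0.5353789  0.17475129 0.1       ]
coarse [0.5359653  0.17252027 0.072     ] [0.54334533 0.17723712 0.072     ]
65.70646984690485 280.1266486328111 211.24427392581248
tool R [[-0.973, 0.232, 0.0], [0.232, 0.973, -0.0], [-0.0, -0.0, -1.0]]
cam pos in tool [ 0.07553395  0.0005387  -0.16505372] cam axes in tool [[-0.0, -0.96, -0.27], [1.0, -0.0, -0.0], [0.0, -0.27, 0.96]]
```

View pics/c1.png

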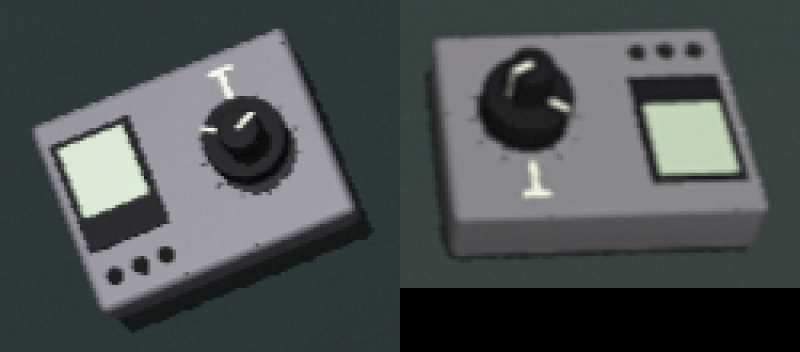

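The crop confirms it. It is a grey case with a display, the T at crop (222,80), the coarse line at (208,128) and the fine line at (245,120). I'll go above it for a close wrist view from the index side.

```bash
cat >> h.py <<'E'
C0=np.array([.536,.173]); TH0=np.arctan2(.020,.054)
def Rz(yaw):
    c,s=np.cos(yaw),np.sin(yaw); return np.array([[c,s,0],[s,-c,0],[0,0,-1.]])
E
python3 - <<'E'
from h import *
for a in (-1.3,-1,-.5,0,.5,1,1.3):
    q=inverse_kinematics(np.r_[C0,.15],Rz(TH0+a)); print(a,None if q is None else np.round(q,2))
env.move_ptp(np.r_[C0,.20],Rz(TH0)); print(env.get_clock())
env.move_linear(np.r_[C0,.135]); print(env.get_clock(),env.get_tcp_pos())
w=eyes.capture("wrist"); pickle.dump(w,open("w1.pkl","wb"))
for l in ("coarse_knob","fine_knob"): print(l,[(np.round(b["bbox"]).tolist(),round(b["p"],2)) for b in eyes.search_frame(l,w)])
for h in (.055,.085,.113): print(h,proj(w,np.r_[C0,h],True))
cv2.imwrite("pics/w1.png",w["img"][:,:,::-1])
E
```

```text
-1.3 [ 0.11  0.34  1.6  -0.    1.2   2.63]
-1 [ 0.11  0.34  1.6  -0.    1.2   2.33]
-0.5 [ 0.11  0.34  1.6  -0.    1.2   1.83]
0 [ 0.11  0.34  1.6  -0.    1.2   1.33]
0.5 [ 0.11  0.34  1.6  -0.    1.2   0.83]
1 [ 0.11  0.34  1.6  -0.    1.2   0.33]
1.3 [ 0.11  0.34  1.6  -0.    1.2   0.03]
2.5167
3.1 [0.5362244  0.17347987 0.13546473]
coarse_knob [([241.0, 178.0, 321.0, 261.0], 0.94), ([104.0, 112.0, 349.0, 289.0], 0.46)]
fine_knob [([254.0, 204.0, 305.0, 258.0], 0.58)]
0.055 [281.10232269 219.67640572]
0.085 [281.23420183 232.34847541]
0.113 [281.38935961 247.36939008]
```

View pics/w1.png

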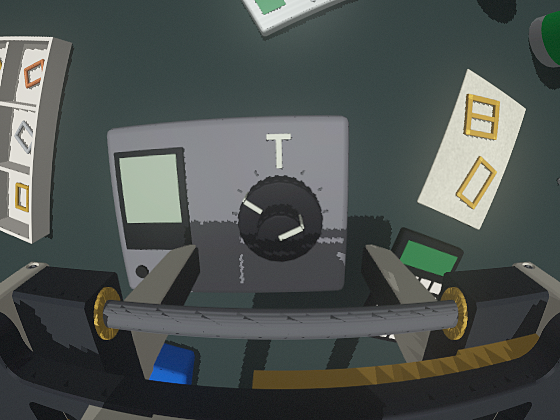

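The wrist view shows the T stem at (279,150), the coarse line from (245,203) to (262,213), and the fine top line from (280,239) to (302,229), dropping to (300,215) down its side. I'll measure these with pixels mapped to their known heights.

```bash
cat >> h.py <<'E'
def blobs(w,box,th=150):
    x0,y0,x1,y1=box; m=(w["img"][y0:y1,x0:x1].min(2)>th).astype(np.uint8)
    n,l,s,c=cv2.connectedComponentsWithStats(m)
    out=[]
    for i in range(1,n):
        if s[i,4]>=8:
            v,u=np.nonzero(l==i); out.append(np.c_[u+x0,v+y0].astype(float))
    return out
def plane(w,uv,z): return np.array([at_z(w,p,z,True)[:2] for p in uv])
def line(p):
    vx,vy,x,y=cv2.fitLine(p.astype(np.float32),cv2.DIST_HUBER,0,.001,.001).ravel(); return np.array([x,y]),np.arctan2(vy,vx)
E
python3 - <<'E'
from h import *
w=pickle.load(open("w1.pkl","rb"))
for th in (110,140,170):
  for b in blobs(w,(225,125,335,262),th):
    print(th,len(b),b.min(0),b.max(0),end=' ')
    for z in (.055,.085,.113):
        p=plane(w,b,z); c,a=line(p); print(z,np.round(c,4),round(np.degrees(a),1),end=' | ')
    print()
im=w["img"][125:265,215:345]
cv2.imwrite("pics/w1c.png",cv2.resize(im,None,fx=4.2,fy=4.2,interpolation=cv2.INTER_CUBIC)[:,:,::-1])
E
```

```text
110 7632 [225. 125.] [334. 229.] 0.055 [0.5783 0.1899] -71.2 | 0.085 [0.5818 0.1912] -71.2 | 0.113 [0.5851 0.1924] -71.2 | 
110 155 [278. 217.] [303. 240.] 0.055 [0.5303 0.1608] -41.7 | 0.085 [0.5397 0.1656] -41.7 | 0.113 [0.5485 0.1701] -41.7 | 
110 14 [240. 238.] [243. 243.] 0.055 [0.5079 0.1967] 33.2 | 0.085 [0.5201 0.1971] 33.2 | 0.113 [0.5314 0.1975] 33.2 | 
110 72 [317. 237.] [334. 243.] 0.055 [0.5322 0.1334] -68.4 | 0.085 [0.5414 0.1415] -68.4 | 0.113 [0.5499 0.1492] -68.4 | 
110 20 [239. 254.] [243. 261.] 0.055 [0.4939 0.1928] 18.7 | 0.085 [0.5078 0.1938] 18.7 | 0.113 [0.5207 0.1946] 18.7 | 
140 8 [249. 125.] [252. 129.] 0.055 [0.5959 0.2196] 2.4 | 0.085 [0.5973 0.2172] 2.2 | 0.113 [0.5986 0.215 ] 2.4 | 
140 3368 [238. 125.] [334. 199.] 0.055 [0.5894 0.186 ] -60.1 | 0.085 [0.5916 0.1877] -60.1 | 0.113 [0.5936 0.1894] -60.1 | 
140 9 [226. 139.] [230. 144.] 0.055 [0.5801 0.2321] 51.4 | 0.085 [0.5834 0.2282] 51.3 | 0.113 [0.5865 0.2246] 51.5 | 
140 29 [234. 141.] [238. 155.] 0.055 [0.5782 0.2244] 18.3 | 0.085 [0.5817 0.2214] 18.3 | 0.113 [0.585  0.2187] 18.3 | 
140 17 [225. 151.
[... 483 characters left out ...]
4. 195.] 0.055 [0.5462 0.2124] 63.9 | 0.085 [0.5537 0.2109] 63.9 | 0.113 [0.5607 0.2095] 64.0 | 
140 102 [239. 198.] [261. 213.] 0.055 [0.5385 0.1989] 78.3 | 0.085 [0.5469 0.199 ] 78.3 | 0.113 [0.5547 0.1992] 78.3 | 
140 132 [279. 224.] [303. 240.] 0.055 [0.5287 0.1618] -42.7 | 0.085 [0.5383 0.1665] -42.7 | 0.113 [0.5473 0.1709] -42.7 | 
170 297 [266. 134.] [290. 167.] 0.055 [0.5898 0.1953] 22.7 | 0.085 [0.5919 0.1959] 22.7 | 0.113 [0.5939 0.1965] 22.7 | 
170 79 [244. 201.] [261. 213.] 0.055 [0.5382 0.1975] 76.7 | 0.085 [0.5466 0.1978] 76.7 | 0.113 [0.5545 0.1981] 76.7 | 
170 117 [279. 225.] [303. 239.] 0.055 [0.5286 0.1617] -43.2 | 0.085 [0.5382 0.1664] -43.2 | 0.113 [0.5472 0.1708] -43.2 |
```

View pics/w1c.png

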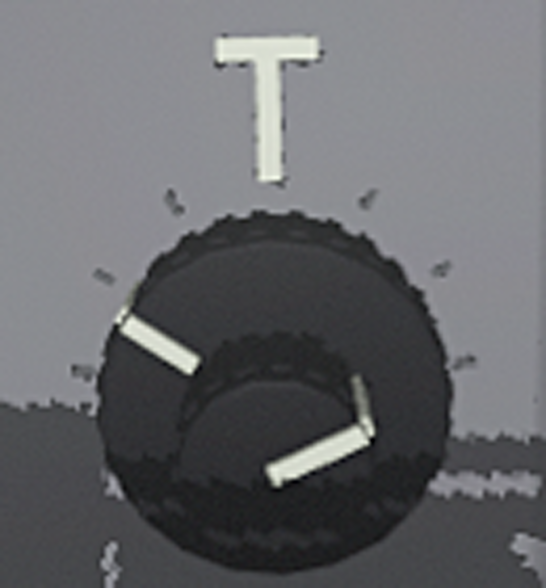

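```bash
cat > m.py <<'E'
from h import *
from scipy.optimize import least_squares
def meas(w,T,co,fi):
    """T/co/fi: (inner px, outer px); returns axis, theta, coarse, fine (rad)"""
    t=plane(w,T,.055); c=plane(w,co,.085) if co is not None else None; f=plane(w,fi,.113) if fi is not None else None
    def res(p):
        u=lambda a:np.array([np.cos(a),np.sin(a)]); r=[]
        r+=[t[0]-p[:2]-.035*u(p[2]), t[1]-p[:2]-.061*u(p[2])]
        for q,R,k in ((c,.030,3),(f,.015,4)):
            if q is not None:
                a=p[2]+p[k]; n=np.array([-np.sin(a),np.cos(a)])
                r+=[q[1]-p[:2]-R*u(a), [(q[0]-p[:2])@n]]
        return np.concatenate(r)
    s=least_squares(res,[*C0,TH0,.9 if co is None else 0.,0.],x_scale=[.01,.01,.1,.1,.1])
    return s.x, res(s.x)
E
python3 - <<'E'
from m import *
w=pickle.load(open("w1.pkl","rb"))
K=lambda a:(np.array(a)+.5)/4.2-.5+[215,125]
x,r=meas(w,K([(271,182),(268,38)]),K([(197,366),(123,322)]),K([(274,478),(370,430)]))
print(np.round(x,4),np.degrees(x[2:]).round(1)); print((r*1000).round(1))
print("fine inner mm",(plane(w,K([(274,478)]),.113)-x[:2])*1000)
P=pickle.load(open("p.pkl","rb")); print("top px of axis",proj(P["top"],np.r_[x[:2],.113]))
E
```

```text
[ 0.5418  0.1755  0.384   0.968  -1.1118] [ 22.   55.5 -63.7]
[-0.2  0.1  0.  -0.1 -0.1  0.1 -0.2  0.1 -0.  -0. ]
fine inner mm [[-0.52976219  0.46231487]]
top px of axis [197.94967103 149.2483438 ]
```

The fit is consistent, with residuals of 0.2 mm or less. The axis is at (0.542, 0.1755), coarse is +55.5° and fine is −63.7°. I'll turn the coarse knob.

```bash
cat >> m.py <<'E'
A=np.array([.5418,.1755]); TH=.384
E
python3 - <<'E'
from m import *
env.move_ptp(np.r_[A,.135],Rz(TH+.968)); 
print("hit",env.move_linear(np.r_[A,.062],v=.1,threshold=8),env.get_clock(),env.get_tcp_pos(),env.get_contact_force())
fingers.close(); print(env.get_clock(),env.get_opening(),env.get_contact_force(),env.get_tcp_pos())
env.move_ptp(np.r_[A,.062],Rz(TH)); print(env.get_clock(),env.get_contact_force(),env.get_torque(),env.get_tcp_pos())
w=eyes.capture("wrist"); pickle.dump(w,open("w2.pkl","wb"))
im=w["img"][160:320,200:360]
cv2.imwrite("pics/w2c.png",cv2.resize(im,None,fx=3.7,fy=3.7,interpolation=cv2.INTER_CUBIC)[:,:,::-1])
print(proj(w,np.r_[A,.085],True),proj(w,np.r_[A,.113],True))
E
```

```text
hit False 5.075 [0.54233989 0.17557124 0.06252082] [0.15636428 0.32466279 0.56927619]
5.7083 0.05981732412565656 [-2.65587351  0.88957301  3.16408912] [0.54131267 0.17561048 0.06215007]
6.625 [-4.31880498 -0.40705697  5.70816602] [ 0.06356238  0.86180832 -0.04941065] [0.54138213 0.17558641 0.06210096]
[281.41880227 280.66959177] [281.64694021 311.99142234]
```

View pics/w2c.png

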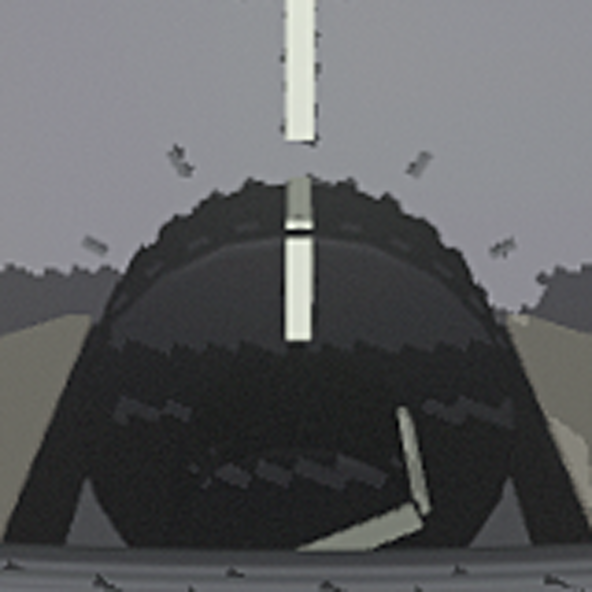

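The gripped coarse knob's line at crop (298,290) is in line with the T stem at (300,70). I'll release, rise and measure numerically.

```bash
cat >> m.py <<'E'
def stem(w,z,box,th=170):
    """fit line direction/offset of the brightest blob in a box at height z"""
    b=max(blobs(w,box,th),key=len); return b,plane(w,b,z)
E
python3 - <<'E'
from m import *
fingers.ungrasp(); env.move_linear(np.r_[A,.135],v=.1); print(env.get_clock(),env.get_tcp_pos())
w=eyes.capture("wrist"); pickle.dump(w,open("w3.pkl","wb"))
for b in blobs(w,(240,125,335,275),170):
    print(len(b),b.min(0),b.max(0),end=' ')
    for z in (.055,.085,.113):
        p=plane(w,b,z); c,a=line(p); print(z,((c-A)*1000).round(2),round(np.degrees(a),1),"az",round(np.degrees(np.arctan2(*(c-A)[::-1])),2),end=' | ')
    print()
im=w["img"][125:275,215:345]
cv2.imwrite("pics/w3c.png",cv2.resize(im,None,fx=4,fy=4,interpolation=cv2.INTER_CUBIC)[:,:,::-1])
E
```

```text
8.2917 [0.54133096 0.17543033 0.13442964]
299 [269. 141.] [292. 175.] 0.055 [47.91 19.71] 21.6 az 22.36 | 0.085 [50.63 20.82] 21.6 az 22.35 | 0.113 [53.17 21.86] 21.6 az 22.35 | 
77 [279. 191.] [282. 210.] 0.055 [14.19  6.16] 20.8 az 23.45 | 0.085 [21.06  8.94] 20.8 az 22.99 | 0.113 [27.46 11.53] 20.8 az 22.77 | 
30 [295. 234.] [303. 240.] 0.055 [ -9.22 -19.78] -42.2 az -114.99 | 0.085 [  0.51 -13.82] -42.2 az -87.87 | 0.113 [ 9.6  -8.26] -42.2 az -40.7 |
```

View pics/w3c.png

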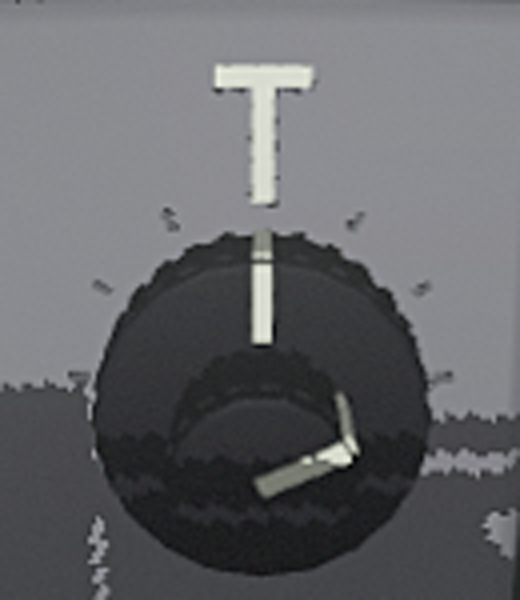

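The coarse line at crop (262,300) is in line with the T stem at (264,150), within about 1°. Next is the fine knob.

```bash
python3 - <<'E'
from m import *
env.move_ptp(np.r_[A,.135],Rz(TH-1.112))
print("hit",env.move_linear(np.r_[A,.091],v=.1,threshold=8),env.get_clock(),env.get_contact_force())
fingers.close(); print(env.get_opening(),env.get_contact_force(),env.get_tcp_pos())
env.move_ptp(np.r_[A,.091],Rz(TH)); print(env.get_clock(),env.get_contact_force(),env.get_tcp_pos())
fingers.ungrasp(); env.move_linear(np.r_[A,.135],v=.1); env.wait(.2); print(env.get_clock(),env.get_tcp_pos())
w=eyes.capture("wrist"); pickle.dump(w,open("w4.pkl","wb"))
for th in (130,170):
  for b in blobs(w,(255,138,305,275),th):
    print(len(b),b.min(0),b.max(0),end=' ')
    for z in (.055,.085,.113):
        p=plane(w,b,z); c,a=line(p); print(z,((c-A)*1000).round(2),round(np.degrees(a),1),"az",round(np.degrees(np.arctan2(*(c-A)[::-1])),2),end=' | ')
    print()
im=w["img"][125:275,215:345]
cv2.imwrite("pics/w4c.png",cv2.resize(im,None,fx=4,fy=4,interpolation=cv2.INTER_CUBIC)[:,:,::-1])
E
```

```text
hit False 9.9667 [ 0.45381815 -0.24135378  0.43412348]
0.02925203444782483 [-1.61968755 -1.18521941  1.04602839] [0.54156969 0.1752869  0.09095844]
12.0083 [-0.58024346  0.92175825  1.07600168] [0.54169997 0.17569653 0.09101623]
13.9167 [0.54123165 0.17539132 0.13411695]
2288 [255. 138.] [304. 189.] 0.055 [46.23 15.39] -33.1 az 18.41 | 0.085 [49.16 17.03] -33.1 az 19.11 | 0.113 [51.9  18.57] -33.1 az 19.69 | 
9 [278. 187.] [282. 189.] 0.055 [22.81  9.63] -81.8 az 22.89 | 0.085 [28.62 11.98] -81.7 az 22.72 | 0.113 [34.05 14.18] -81.8 az 22.61 | 
100 [278. 191.] [282. 210.] 0.055 [13.53  6.17] 21.9 az 24.51 | 0.085 [20.49  8.95] 21.9 az 23.6 | 0.113 [26.98 11.54] 21.9 az 23.17 | 
10 [279. 221.] [283. 222.] 0.055 [-1.96 -0.92] -68.1 az -154.92 | 0.085 [6.9  2.73] -68.1 az 21.61 | 0.113 [15.16  6.14] -68.2 az 22.04 | 
90 [278. 225.] [283. 240.] 0.055 [-9.98 -3.64] 26.0 az -159.96 | 0.085 [-0.13  0.34] 26.0 az 111.37 | 0.113 [9.05 4.06] 26.0 az 24.18 | 
298 [269. 141.] [292. 175.] 0.055 [47.98 19.96] 23.0 az 22.59 | 0.085 [50.7  21.04] 23.0 az 22.54 | 0.113 [53.23 22.05] 23.0 az 22.5 | 
76 [279. 191.] [282. 209.] 0.055 [14.54  6.24] 24.6 az 23.23 | 0.085 [21.37  9.01] 24.6 az 22.87 | 0.113 [27.74 11.6 ] 24.6 az 22.69 | 
67 [279. 225.] [283. 240.] 0.055 [-9.97 -3.93] 19.7 az -158.47 | 0.085 [-0.13  0.09] 19.7 az 145.84 | 0.113 [9.06 3.84] 19.8 az 22.98 |
```

View pics/w4c.png

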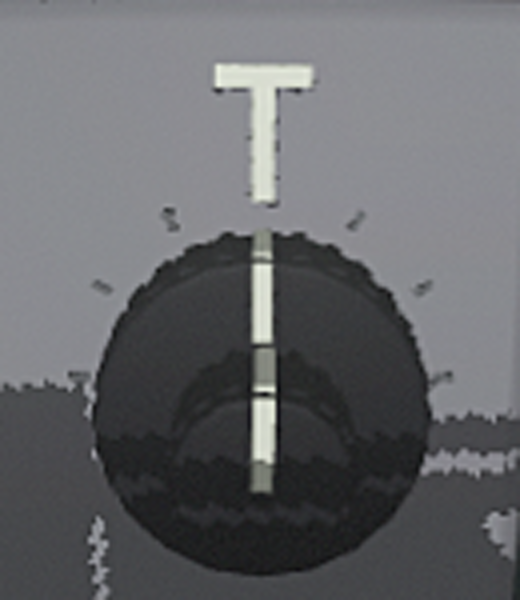

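Both lines, at crop (262,300) and (263,440), point at the T at (264,150) within about 1°. I'll retreat and hand in.

```bash
python3 - <<'E'
from m import *
env.move_linear(np.r_[A,.22]); env.wait(.3); print(env.get_clock(),env.get_contact_force()); print(order.close_job())
E
```

```text
14.9833 [-0.12843827  0.87812982  0.23036798]
the job is handed in; nothing more can be done
None
```

I zeroed the gauge, coarse knob first and then fine. In the last wrist picture both white lines point at the T mark within about 1°. I didn't touch the dimmer or the blue gauges, and handed the job in at about 15 s.

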